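# Lay out a stitching machine's gears in order

### The arm

A 7-joint arm with a two-finger parallel gripper is mounted at the origin on the work surface. World frame = base frame: x ahead of the robot, y to its left, z up, the work surface at z = 0. Lengths are in m, angles in rad, forces in N, time in s.
With the tool pointing down it reaches from about 0.425 to 0.95 m from the base axis. Payload 4.7 kg.
Tool frame: the origin (TCP) lies on the centre line of the jaws, within the pads' length; the fingertips stand 17 mm ahead of it and the grasp point (between the pads) lies 2 mm behind it (arm.tcp_to_tips is the distance from the TCP to the fingertips, in m); z points along the fingers, y is the line along which they close (so a half turn about z gives the same grasp; the last joint's range is limited). The gripper opens to 85 mm and grips with 20 to 120 N. Pads are 22 mm wide; open, the fingers measure 114 mm over their backs; the gripper's body (76 mm by 85 mm) begins 54 mm behind the grasp point. The pads swing forward as they close: fully open they stand 13 mm farther back than shut.
Start: joints at [1.251, 0.469, -0.049, 1.532, 0.024, 1.141, -0.082], TCP at [0.194, -0.647, 0.248] pointing down, gripper open.
Joint ranges: [-2.59, 2.59], [-0.33, 1.99], [-1.39, 1.29], [0.1, 2.45], [-1.04, 4.18], [0.21, 1.99], [-2.66, 2.66]. Speed limits (rad/s): [2.57, 2.57, 3.14, 3.14, 3.14, 3.14, 3.14].

### API

Orientations are given as a rotation vector (axis times angle).
In Python, from cell import arm gives the robot as it stands.
- The arm moves only by the tool jog_arm, never from a script. Its argument "increments" is a list of rows, each a list of 3 entries, a list of its own where there are three numbers: the shift along the tool's x, y, z in m, then the turn about the tool's z in rad, then the finger opening in m, from 0 to 0.0854. A call has exactly 8 rows; each row shifts and turns the commanded pose from where the row before left it, along the tool's axes as they then stand; what a row does not reach is not made up. A row lasts 1/12 s, in which the tool goes at most 41.7 mm and 7.16 degrees, less where a joint would pass 70% of its speed; a pose out of reach is approached as far as the arm can. A call with a gripper value outside its range is refused whole. The fingers move at their own pace and stop on an object; the grip force is fixed at half the most. Time passes only in rows, so rows that do not move let the fingers close, or fill a call up. It gives the time, the measured TCP pose, the force, the opening and the grip force at its end, in the units of the state.
- arm.get_obs(): the state, without advancing time (a new reading comes with each control period).
- arm.grab_frame(name): name is "scene" or "top"; returns the picture (480x640x3 uint8, blue, green, red); there is no depth.
- arm.camera_model(name): a dict with "vfov" (degrees; the focal length in pixels is half the picture's height over the tangent of half this angle, whatever the lens; pixels are square), "cx", "cy" (the principal point, pixels), "R" (3x3) and "t" (3): a world point X has camera coordinates R X + t. Camera axes: x right, y down, z forward; pixel columns grow to the right and rows downward; lengths in m; the calibration is good to about 2 mm. A picture is of the moment at which its call begins. camera_model takes no time and is no camera call.
- arm.hand_in(): hands the job in; it is judged then, once.
The state is a dict: "t": time; "joint_positions": joint angles; "dq": joint speeds; "tau": joint torques, N m; "position": TCP position; "eef_rot": TCP orientation; "contact_force": force on the tool from outside, world axes, zero at the start; "wrist_torque": the same for the moment, N m; "grip_width": finger opening in m; "grip_force": force on a finger pad.
Only numpy, scipy, OpenCV 4.12 (cv2) and the standard library are available. Lean on these libraries where they do the work, as an engineer would, in place of code of your own. Each camera call takes 0.05 s, during which the arm holds its last target. There are 200 camera calls.

### The job

The stitching machine's four cleaned steel gears stand in the black drain tray in no order. Move them onto the rubber pads of the plywood board, in order of tooth count: fewest teeth on the pad next to the brass drive gear, then upwards to the most teeth on the far pad. Stand each gear hub up in the middle of its pad, set it down rather than dropping it, and leave the polish tin where it is.

Things in the scene. Friction and masses are not known exactly. Their poses are not given: they have to be found in the camera images.
- gear13_mid (a point): Loose plain steel gear, 13 teeth, smallest of four: disc 30 mm wide, 10 mm thick, with a round hub on top, 20 mm in diameter, from 10 to 48 mm above the underside: grip it by the hub, from above. Point: on the axis, 24 mm above the underside (half-way up); z up along the hub. Starts hub up in a row of four, 72 mm apart, in a low black plastic tray (floor 4 mm, rim 12 mm high). 80 to 380 g.
- gear18_mid (a point): Loose plain steel gear, 18 teeth, second smallest of four: disc 40 mm wide, 10 mm thick, with a round hub on top, 20 mm in diameter, from 10 to 48 mm above the underside: grip it by the hub, from above. Point: on the axis, 24 mm above the underside (half-way up); z up along the hub. Starts hub up in a row of four, 72 mm apart, in a low black plastic tray (floor 4 mm, rim 12 mm high). 80 to 380 g.
- gear23_mid (a point): Loose plain steel gear, 23 teeth, second largest of four: disc 50 mm wide, 10 mm thick, with a round hub on top, 20 mm in diameter, from 10 to 48 mm above the underside: grip it by the hub, from above. Point: on the axis, 24 mm above the underside (half-way up); z up along the hub. Starts hub up in a row of four, 72 mm apart, in a low black plastic tray (floor 4 mm, rim 12 mm high). 80 to 380 g.
- gear28_mid (a point): Loose plain steel gear, 28 teeth, largest of four: disc 60 mm wide, 10 mm thick, with a round hub on top, 20 mm in diameter, from 10 to 48 mm above the underside: grip it by the hub, from above. Point: on the axis, 24 mm above the underside (half-way up); z up along the hub. Starts hub up in a row of four, 72 mm apart, in a low black plastic tray (floor 4 mm, rim 12 mm high). 80 to 380 g.
- pad_a: Fixed round black rubber pad, 62 mm in diameter, white dot in the middle; number 1 of four in a straight row, 72 mm apart, on a plywood board (84 x 310 mm, 10 mm thick). Origin: centre of its top face, 14 mm above the table; a gear standing on it has its half-way point 24 mm above this. y runs along the row from pad_a to pad_d, z up.
- pad_b: Fixed round black rubber pad, 62 mm in diameter, white dot in the middle; number 2 of four in a straight row, 72 mm apart, on a plywood board (84 x 310 mm, 10 mm thick). Origin: centre of its top face, 14 mm above the table; a gear standing on it has its half-way point 24 mm above this. y runs along the row from pad_a to pad_d, z up.
- pad_c: Fixed round black rubber pad, 62 mm in diameter, white dot in the middle; number 3 of four in a straight row, 72 mm apart, on a plywood board (84 x 310 mm, 10 mm thick). Origin: centre of its top face, 14 mm above the table; a gear standing on it has its half-way point 24 mm above this. y runs along the row from pad_a to pad_d, z up.
- pad_d: Fixed round black rubber pad, 62 mm in diameter, white dot in the middle; number 4 of four in a straight row, 72 mm apart, on a plywood board (84 x 310 mm, 10 mm thick). Origin: centre of its top face, 14 mm above the table; a gear standing on it has its half-way point 24 mm above this. y runs along the row from pad_a to pad_d, z up.
- drive_gear: Fixed brass drive gear, 70 mm across, on a dark stub post 50 mm tall; it stands at one end of the row of pads, 85 mm from the centre of the end pad (pad_a's end or pad_d's end, differing from start to start). Its origin is on its axis, on the table.
- tin: Loose closed polish tin, red with brass lid, 70 mm in diameter, 28 mm tall, 120 g, standing at the other end of the row of pads, 85 mm from the centre of the end pad; it is to be left alone. Origin: centre of its underside.
Things that resemble listed ones, but are neither listed nor needed, are in the scene too. Leave any turquoise look-alike of the part that bears gear23_mid alone. What is shaped like the part that bears gear28_mid but green is not meant.

How it is judged:
At the end, for the whole second after the job is handed in: Counted from the drive gear's end, the pads carry the gears with 13, 18, 23 and 28 teeth in that order, each within 12 mm of its pad's centre, standing on the pad hub up within about 7 degrees, at rest and released (((horizontal distance between drive_gear and pad_a below 0.12 m and horizontal distance between gear13_mid and pad_a below 0.012 m and horizontal distance between gear18_mid and pad_b below 0.012 m and horizontal distance between gear23_mid and pad_c below 0.012 m and horizontal distance between gear28_mid and pad_d below 0.012 m) or (horizontal distance between drive_gear and pad_d below 0.12 m and horizontal distance between gear13_mid and pad_d below 0.012 m and horizontal distance between gear18_mid and pad_c below 0.012 m and horizontal distance between gear23_mid and pad_b below 0.012 m and horizontal distance between gear28_mid and pad_a below 0.012 m)) and z of gear13_mid in the frame of pad_a between 0.018 and 0.03 m and angle between each of gear13_mid, gear18_mid, gear23_mid, gear28_mid's own z axis and vertical below 0.12 rad and linear speed of each of gear13, gear18, gear23, gear28 below 0.02 m/s and z of gear18_mid in the frame of pad_a between 0.018 and 0.03 m and z of gear23_mid in the frame of pad_a between 0.018 and 0.03 m and z of gear28_mid in the frame of pad_a between 0.018 and 0.03 m); the robot touches nothing.
It fails at once if the polish tin is pushed more than 15 mm from its place (distance of tin from where it was at the start of the episode above 0.015 m).
It fails at once if the 13-tooth gear is dropped or thrown (falls free faster than 0.6 m/s, a drop of about 2 cm) (contact force between the fingers and gear13 below 0.05 N and linear speed of gear13 above 0.6 m/s).
It fails at once if the 18-tooth gear is dropped or thrown (falls free faster than 0.6 m/s, a drop of about 2 cm) (contact force between the fingers and gear18 below 0.05 N and linear speed of gear18 above 0.6 m/s).
It fails at once if the 23-tooth gear is dropped or thrown (falls free faster than 0.6 m/s, a drop of about 2 cm) (contact force between the fingers and gear23 below 0.05 N and linear speed of gear23 above 0.6 m/s).
It fails at once if the 28-tooth gear is dropped or thrown (falls free faster than 0.6 m/s, a drop of about 2 cm) (contact force between the fingers and gear28 below 0.05 N and linear speed of gear28 above 0.6 m/s).
It also fails if it takes over 90 s, if anything falls off the work surface, if the arm or the gripper's body presses on something with over 40 N, if the wrist force passes 120 N, or if a joint passes its speed limit or range.

## Working session

There is one attempt and no reset: what is moved stays moved. The work goes in short steps, Python scripts to look and compute and a tool call to move; the robot and the scene stay as the last step left them, time stands still between calls to the robot, and variables do not carry over. Pictures are saved under pics/ and viewed, at most 14 in all, crops included, and the job is handed in when it is done.

Besides the shell and the picture viewer there is one more tool, called after "Call:" by a JSON object that holds its "method" and its "body". jog_arm: Moves the arm, as the interface text tells. Its arguments: {"type":"object","properties":{"increments":{"type":"array"}},"required":["increments"]}

```bash
mkdir -p pics; ls
python3 - <<'E'
from cell import arm
import cv2
for n in("scene","top"):
    cv2.imwrite(f"pics/{n}0.png",arm.grab_frame(n)); m=arm.camera_model(n); print(n,m)
o=arm.get_obs(); print(o)
E
```

```text
pics
scene {'vfov': 53.442121483240314, 'cx': 315.99755515253247, 'cy': 232.46205014356684, 'R': array([[ 0.85756411,  0.51404243, -0.01855189],
       [ 0.36890139, -0.63976281, -0.67425167],
       [-0.35846277,  0.57137022, -0.73826859]]), 't': array([-0.44250434, -0.12148752,  1.02540141])}
top {'vfov': 47.59233829002766, 'cx': 336.86737148620955, 'cy': 236.74895255372792, 'R': array([[-2.18104240e-02, -9.99753608e-01, -4.12663357e-03],
       [-9.84623225e-01,  2.21955641e-02, -1.73275682e-01],
       [ 1.73324581e-01,  2.83963169e-04, -9.84864716e-01]]), 't': array([0.05200357, 0.46902974, 0.87231084])}
{'t': 0.1, 'joint_positions': array([ 1.25110468,  0.4693347 , -0.04860324,  1.53353833,  0.02407722,
        1.14102816, -0.08227311]), 'dq': array([-1.59270821e-03,  5.97876010e-04, -9.18915295e-04, -2.07761385e-03,
        1.87992160e-05, -1.60731688e-04,  8.83403902e-04]), 'tau': array([ 8.75729129e-04, -5.11515391e+01, -4.71992826e-02, -2.38389158e+01,
        1.07438440e-02,  4.33918336e-03,  1.47452738e-05]), 'position': array([ 0.19341505, -0.64618768,  0.24739926]), 'eef_rot': array([-3.10675005e+00, -4.55002758e-01,  4.47726464e-04]), 'contact_force': array([ 0.59586714, -0.56160393, -0.09451502]), 'wrist_torque': array([0.00437588, 0.01798366, 0.01158863]), 'grip_force': 0.0, 'grip_width': 0.08573057907242357}
```

View pics/scene0.png

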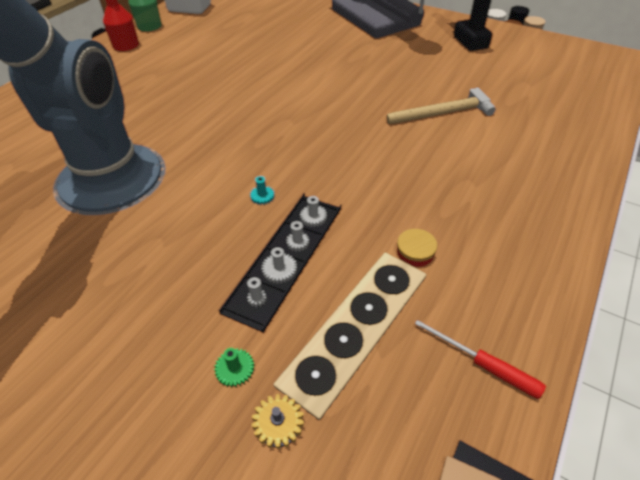

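View pics/top0.png

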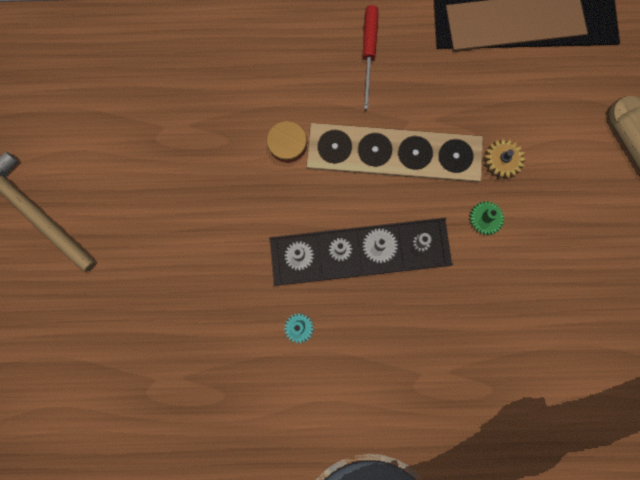

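The top view shows the tray gears as 23 teeth at (299,256), 18 at (340,249), 28 at (380,245) and 13 at (423,241). The pad dots run from (335,146) to (456,156), the drive gear is at (506,157) and the tin at (287,141). The 13-tooth gear therefore goes on the pad at (456,156), then 18, 23 and 28 going left. Next I'll triangulate the dots and look at the hub tops more closely.

```bash
cat > h.py <<'E'
import cv2,numpy as np
from cell import arm
def K(n):
    m=arm.camera_model(n); f=240/np.tan(np.radians(m["vfov"])/2)
    return np.array([[f,0,m["cx"]],[0,f,m["cy"]],[0,0,1]]),np.array(m["R"]),np.array(m["t"])
def P(n):
    k,R,t=K(n); return k@np.c_[R,t]
def tri(a,b):  # scene, top pixels
    X=cv2.triangulatePoints(P("scene"),P("top"),np.float64(a).T,np.float64(b).T); return (X[:3]/X[3]).T
def proj(n,X):
    q=np.c_[np.atleast_2d(X),np.ones(len(np.atleast_2d(X)))]@P(n).T; return q[:,:2]/q[:,2:]
def plane(n,px,z):
    k,R,t=K(n); c=-R.T@t; d=np.c_[np.atleast_2d(px),np.ones(len(np.atleast_2d(px)))]@np.linalg.inv(k).T@R
    return c+d*((z-c[2])/d[:,2])[:,None]
def dots(img,seeds,r=6):
    out=[]
    for x,y in seeds:
        g=cv2.cvtColor(img,cv2.COLOR_BGR2GRAY)[y-r:y+r+1,x-r:x+r+1].astype(float); g=np.clip(g-90,0,None)
        yy,xx=np.mgrid[-r:r+1,-r:r+1]; out.append((x+(g*xx).sum()/g.sum(),y+(g*yy).sum()/g.sum()))
    return out
E
python3 - <<'E'
from h import *
s=cv2.imread("pics/scene0.png");t=cv2.imread("pics/top0.png")
a=dots(s,[(392,279),(369,308),(344,340),(316,375)]);b=dots(t,[(335,146),(375,149),(416,152),(456,156)])
X=tri(a,b);print(np.round(X,4),np.linalg.norm(np.diff(X,axis=0),axis=1)); print(np.round(plane("top",b,.014),4))
c=[cv2.resize(t[y-19:y+20,x-19:x+20],(195,195),interpolation=cv2.INTER_CUBIC) for x,y in[(299,256),(340,249),(380,245),(423,241)]]
d=[cv2.resize(s[y-19:y+20,x-19:x+20],(195,195),interpolation=cv2.INTER_CUBIC) for x,y in[(313,208),(297,235),(279,262),(256,290)]]
cv2.imwrite("pics/crop.png",np.vstack([np.hstack(c),np.hstack(d)]))
E
```

```text
[[ 0.6399  0.0426  0.0148]
 [ 0.6324 -0.0289  0.0146]
 [ 0.6248 -0.1005  0.0148]
 [ 0.6173 -0.172   0.015 ]] [0.07183452 0.07202785 0.07192265]
[[ 0.64    0.0424  0.014 ]
 [ 0.6324 -0.0291  0.014 ]
 [ 0.6248 -0.1008  0.014 ]
 [ 0.6173 -0.1725  0.014 ]]
```

View pics/crop.png

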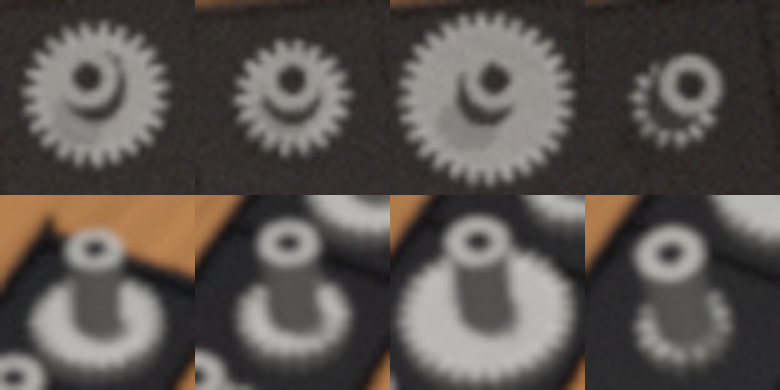

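Upper row is the top view (23, 18, 28, 13); the dark bores on the hub tops sit at crop pixels (89,77), (292,81), (495,80) and (690,86). Lower row is the scene view of the same gears, bores at (96,248), (288,243), (478,242) and (669,253). Now I'll triangulate the hub tops.

Run:
```python
from h import *
u=lambda c,p:[(x-19+(a+.5)/5-.5,y-19+(b+.5)/5-.5) for (x,y),(a,b) in zip(c,p)]
b=u([(299,256),(340,249),(380,245),(423,241)],[(89,77),(97,81),(105,80),(105,86)])
a=u([(313,208),(297,235),(279,262),(256,290)],[(96,53),(93,48),(88,47),(84,58)])
X=tri(a,b);print(np.round(X,4),np.linalg.norm(np.diff(X,axis=0),axis=1));print(np.round(plane("top",b,.052),4))
from scipy.spatial.transform import Rotation as R
o=arm.get_obs();print(R.from_rotvec(o["eef_rot"]).as_matrix().round(3))
d=X[-1]-X[0];print(np.degrees(np.arctan2(d[1],d[0])))
```

```text
[[ 0.4446  0.1077  0.0525]
 [ 0.4533  0.0371  0.0516]
 [ 0.4588 -0.0318  0.0518]
 [ 0.4617 -0.1032  0.0522]] [0.07119359 0.06906607 0.0714933 ]
[[ 0.4441  0.1073  0.052 ]
 [ 0.4528  0.0367  0.052 ]
 [ 0.4583 -0.0322  0.052 ]
 [ 0.4614 -0.1035  0.052 ]]
[[ 0.958  0.287 -0.001]
 [ 0.287 -0.958  0.002]
 [-0.    -0.002 -1.   ]]
-85.35939175762115
```

Pads sit at z 14.7 mm with 72 mm spacing, and hub tops at z about 52 mm (4 + 48). Both match the text. I'll turn the tool so its jaws close along world x, across the row; then tool x = world y, tool y = world x and tool z = down.

Call:
{"method": "jog_arm", "body": {"increments": [[[0,0,0],-0.12,0.06],[[0,0,0],-0.12,0.06],[[0,0,0],-0.12,0.06],[[0,0,0],-0.12,0.06],[[0,0,0],-0.12,0.06],[[0,0,0],-0.12,0.06],[[0,0,0],-0.12,0.06],[[0,0,0],-0.12,0.06]]}}

```text
t: 0.77
position: [0.1934, -0.6464, 0.2477]
eef_rot: [-2.541, -1.846, -0.0]
contact_force: [0.4, -0.4, -0.2]
grip_width: 0.06
grip_force: 0.0
```

Call:
{"method": "jog_arm", "body": {"increments": [[[0,0,0],-0.11,0.06],[[0,0,0],-0.11,0.06],[[0,0,0],-0.1,0.06],[[0,0,0],0,0.06],[[0.02,0.01,0],0,0.06],[[0.03,0.015,0],0,0.06],[[0.03,0.015,0],0,0.06],[[0.03,0.015,0],0,0.06]]}}

```text
t: 1.43
position: [0.2488, -0.5353, 0.2478]
eef_rot: [-2.225, -2.217, -0.001]
contact_force: [1.5, 0.6, -0.0]
grip_width: 0.0598
grip_force: 0.0
```

Call:
{"method": "jog_arm", "body": {"increments": [[[0.03,0.015,0],0,0.05],[[0.03,0.015,0],0,0.05],[[0.03,0.015,0],0,0.05],[[0.03,0.015,0],0,0.05],[[0.03,0.015,0],0,0.05],[[0.03,0.015,0],0,0.05],[[0.03,0.015,0],0,0.05],[[0.03,0.015,0],0,0.05]]}}

```text
t: 2.1
position: [0.3688, -0.2951, 0.2483]
eef_rot: [2.225, 2.218, -0.0]
contact_force: [1.1, -0.3, -0.1]
grip_width: 0.0501
grip_force: 0.0
```

Call:
{"method": "jog_arm", "body": {"increments": [[[0.028,0.014,0.015],0,0.05],[[0.028,0.014,0.015],0,0.05],[[0.028,0.014,0.015],0,0.05],[[0.028,0.014,0.015],0,0.05],[[0.028,0.014,0.015],0,0.05],[[0.028,0.014,0.015],0,0.05],[[0.024,0.01,0.015],0,0.05],[[0,0,0.015],0,0.05]]}}

```text
t: 2.77
position: [0.4649, -0.0989, 0.1282]
eef_rot: [2.215, 2.227, 0.007]
contact_force: [0.2, -0.6, -0.3]
grip_width: 0.05
grip_force: 0.0
```

Call:
{"method": "jog_arm", "body": {"increments": [[[-0.0045,-0.0033,0.01],0,0.05],[[0,0,0.015],0,0.05],[[0,0,0.015],0,0.05],[[0,0,0.015],0,0.05],[[0,0,0.015],0,0.05],[[0,0,0.01],0,0.05],[[0,0,0.01],0,0.05],[[0,0,0],0,0.05]]}}

```text
t: 3.43
position: [0.458, -0.1099, 0.0368]
eef_rot: [-2.222, -2.218, 0.003]
contact_force: [0.1, -1.2, 0.1]
grip_width: 0.0499
grip_force: 0.0
```

Call:
{"method": "jog_arm", "body": {"increments": [[[0,0,0],0,0.03],[[0,0,0],0,0.026],[[0,0,0],0,0.022],[[0,0,0],0,0.018],[[0,0,0],0,0.014],[[0,0,0],0,0.01],[[0,0,0],0,0.01],[[0,0,0],0,0.01]]}}

```text
t: 4.1
position: [0.4602, -0.1093, 0.0393]
eef_rot: [2.22, 2.22, 0.001]
contact_force: [1.0, 0.2, 6.6]
grip_width: 0.0184
grip_force: 58.4
```

Pose readings taken mid-motion lag, so this grip is about 6 mm off along the pad. I'll reopen, recentre using the commanded sums, and grip again.

Call:
{"method": "jog_arm", "body": {"increments": [[[0,0,0],0,0.04],[[0,0,0],0,0.04],[[0,0,0],0,0.04],[[0.003,0.001,-0.001],0,0.04],[[0.003,0.001,-0.001],0,0.04],[[0,0,0],0,0.04],[[0,0,0],0,0.04],[[0,0,0],0,0.04]]}}

```text
t: 4.77
position: [0.4613, -0.1031, 0.0403]
eef_rot: [-2.221, -2.222, 0.0]
contact_force: [-0.4, -0.2, 0.1]
grip_width: 0.04
grip_force: 0.0
```

Call:
{"method": "jog_arm", "body": {"increments": [[[0,0,0],0,0.026],[[0,0,0],0,0.024],[[0,0,0],0,0.022],[[0,0,0],0,0.018],[[0,0,0],0,0.014],[[0,0,0],0,0.01],[[0,0,0],0,0.01],[[0,0,0],0,0.01]]}}

```text
t: 5.43
position: [0.4612, -0.1033, 0.0405]
eef_rot: [2.221, 2.221, -0.001]
contact_force: [-1.6, -0.1, 4.5]
grip_width: 0.0183
grip_force: 58.5
```

Call:
{"method": "jog_arm", "body": {"increments": [[[0,0,-0.01],0,0.01],[[0,0,-0.02],0,0.01],[[0,0,-0.02],0,0.01],[[0,0,-0.01],0,0.01],[[-0.009,0.016,0],0,0.01],[[-0.01,0.02,0],0,0.01],[[-0.01,0.02,0],0,0.01],[[-0.01,0.02,0],0,0.01]]}}

```text
t: 6.1
position: [0.538, -0.1428, 0.1006]
eef_rot: [2.221, 2.221, 0.0]
contact_force: [0.5, -0.2, -1.0]
grip_width: 0.018
grip_force: 58.7
```

Call:
{"method": "jog_arm", "body": {"increments": [[[-0.01,0.02,0],0,0.01],[[-0.01,0.02,0],0,0.01],[[-0.01,0.02,0],0,0.01],[[0,0.02,0],0,0.01],[[0,0,0],0,0.01],[[0,0,0],0,0.01],[[0,0,0],0,0.01],[[0,0,0],0,0.01]]}}

```text
t: 6.77
position: [0.6161, -0.1719, 0.1001]
eef_rot: [-2.22, -2.221, 0.001]
contact_force: [-0.7, 0.5, -1.2]
grip_width: 0.0183
grip_force: 58.8
```

Run:
```python
from h import *
s=arm.grab_frame("scene");print(arm.get_obs()["position"],arm.get_obs()["grip_width"])
cv2.imwrite("pics/held.png",cv2.resize(s[200:480,150:470],None,fx=2,fy=2))
```

```text
[ 0.61626831 -0.17203524  0.10025438] 0.018028735197903413
```

View pics/held.png

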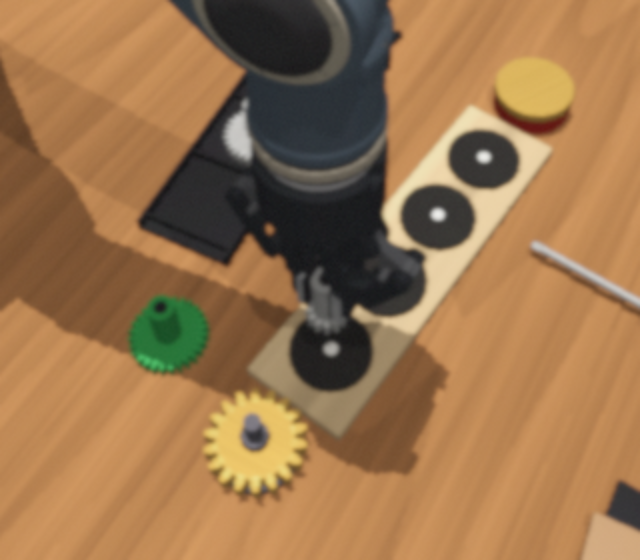

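The gear is held upright above pad_a: gear at crop (323,310), the pad's white dot at (332,349). Lowering.

Call:
{"method": "jog_arm", "body": {"increments": [[[0,0.001,0.012],0,0.01],[[0,0,0.012],0,0.01],[[0,0,0.01],0,0.01],[[0,0,0.006],0,0.01],[[0,0,0.004],0,0.01],[[0,0,0.003],0,0.01],[[0,0,0.002],0,0.01],[[0,0,0],0,0.01]]}}

```text
t: 7.48
position: [0.6183, -0.1721, 0.051]
eef_rot: [-2.221, -2.221, 0.0]
contact_force: [0.5, -0.7, -0.7]
grip_width: 0.0182
grip_force: 58.8
```

Call:
{"method": "jog_arm", "body": {"increments": [[[0,0,0],0,0.01],[[0,0,0],0,0.01],[[0,0,0],0,0.022],[[0,0,0],0,0.026],[[0,0,0],0,0.035],[[0,0,0],0,0.05],[[0,0,0],0,0.05],[[0,0,0],0,0.05]]}}

```text
t: 8.15
position: [0.6183, -0.1722, 0.0514]
eef_rot: [2.221, 2.221, 0.0]
contact_force: [0.3, -1.1, -0.1]
grip_width: 0.0502
grip_force: 0.0
```

Call:
{"method": "jog_arm", "body": {"increments": [[[0,0,-0.01],0,0.05],[[0,0,-0.02],0,0.05],[[0,0,-0.02],0,0.05],[[0,0,-0.01],0,0.05],[[0.02,-0.016,0],0,0.05],[[0.021,-0.016,0],0,0.05],[[0.021,-0.016,0],0,0.05],[[0.021,-0.017,0],0,0.05]]}}

```text
t: 8.82
position: [0.5527, -0.0884, 0.1118]
eef_rot: [2.222, 2.22, 0.001]
contact_force: [0.4, 0.3, 0.6]
grip_width: 0.05
grip_force: 0.0
```

Call:
{"method": "jog_arm", "body": {"increments": [[[0.021,-0.017,0],0,0.05],[[0.021,-0.017,0],0,0.05],[[0.021,-0.017,0],0,0.05],[[0.021,-0.017,0],0,0.05],[[0.021,-0.016,0],0,0.05],[[0.021,-0.016,0],0,0.05],[[0,0,0],0,0.05],[[0,0,0],0,0.05]]}}

```text
t: 9.48
position: [0.4528, 0.0378, 0.1118]
eef_rot: [2.217, 2.224, 0.0]
contact_force: [0.5, 0.0, 0.5]
grip_width: 0.0499
grip_force: 0.0
```

Call:
{"method": "jog_arm", "body": {"increments": [[[0,0,0],0,0.05],[[0,0,0.015],0,0.05],[[0,0,0.015],0,0.05],[[0,0,0.015],0,0.05],[[0,0,0.015],0,0.05],[[0,0,0.011],0,0.05],[[0,0,0],0,0.05],[[0,0,0],0,0.05]]}}

```text
t: 10.15
position: [0.4535, 0.0364, 0.04]
eef_rot: [-2.222, -2.22, 0.001]
contact_force: [-0.3, 0.2, -0.5]
grip_width: 0.0496
grip_force: 0.0
```

Call:
{"method": "jog_arm", "body": {"increments": [[[0,0,0],0,0.03],[[0,0,0],0,0.024],[[0,0,0],0,0.02],[[0,0,0],0,0.016],[[0,0,0],0,0.01],[[0,0,0],0,0.01],[[0,0,0],0,0.01],[[0,0,0],0,0.01]]}}

```text
t: 10.82
position: [0.4542, 0.0368, 0.0412]
eef_rot: [2.22, 2.22, 0.002]
contact_force: [-0.7, -1.3, 5.4]
grip_width: 0.0179
grip_force: 58.4
```

Call:
{"method": "jog_arm", "body": {"increments": [[[0,0,-0.01],0,0.01],[[0,0,-0.02],0,0.01],[[0,0,-0.02],0,0.01],[[0,0,-0.01],0,0.01],[[-0.016,0.02,0],0,0.01],[[-0.018,0.022,0],0,0.01],[[-0.018,0.022,0],0,0.01],[[-0.018,0.022,0],0,0.01]]}}

```text
t: 11.48
position: [0.5397, -0.0342, 0.1006]
eef_rot: [2.221, 2.222, -0.001]
contact_force: [0.0, 0.1, -2.1]
grip_width: 0.0183
grip_force: 58.8
```

Call:
{"method": "jog_arm", "body": {"increments": [[[-0.018,0.022,0],0,0.01],[[-0.018,0.022,0],0,0.01],[[-0.016,0.021,0],0,0.01],[[-0.015,0.02,0],0,0.01],[[0,0,0],0,0.01],[[0,0,0],0,0.01],[[0,0,0],0,0.01],[[0,0,0],0,0.01]]}}

```text
t: 12.15
position: [0.6231, -0.099, 0.1001]
eef_rot: [-2.219, -2.222, 0.001]
contact_force: [0.1, -0.4, -2.2]
grip_width: 0.0183
grip_force: 59.0
```

Call:
{"method": "jog_arm", "body": {"increments": [[[-0.0015,0.0015,0.012],0,0.01],[[0,0,0.012],0,0.01],[[0,0,0.01],0,0.01],[[0,0,0.006],0,0.01],[[0,0,0.004],0,0.01],[[0,0,0.003],0,0.01],[[0,0,0.0015],0,0.01],[[0,0,0],0,0.01]]}}

```text
t: 12.82
position: [0.6259, -0.1015, 0.0518]
eef_rot: [2.221, 2.222, 0.0]
contact_force: [-0.2, -0.3, -2.4]
grip_width: 0.0186
grip_force: 59.3
```

Call:
{"method": "jog_arm", "body": {"increments": [[[0,0,0],0,0.01],[[0,0,0],0,0.01],[[0,0,0],0,0.022],[[0,0,0],0,0.026],[[0,0,0],0,0.035],[[0,0,0],0,0.05],[[0,0,0],0,0.05],[[0,0,0],0,0.05]]}}

```text
t: 13.48
position: [0.6259, -0.1017, 0.052]
eef_rot: [2.221, 2.221, 0.0]
contact_force: [0.8, 0.3, -1.1]
grip_width: 0.0497
grip_force: 0.0
```

Call:
{"method": "jog_arm", "body": {"increments": [[[0,0,-0.01],0,0.05],[[0,0,-0.02],0,0.05],[[0,0,-0.02],0,0.05],[[0,0,-0.01],0,0.05],[[0.02,-0.018,0],0,0.05],[[0.021,-0.018,0],0,0.05],[[0.021,-0.018,0],0,0.05],[[0.021,-0.018,0],0,0.05]]}}

```text
t: 14.15
position: [0.5529, -0.018, 0.1122]
eef_rot: [2.222, 2.22, 0.001]
contact_force: [0.0, 0.1, -0.9]
grip_width: 0.0498
grip_force: 0.0
```

Call:
{"method": "jog_arm", "body": {"increments": [[[0.021,-0.018,0],0,0.05],[[0.021,-0.018,0],0,0.05],[[0.021,-0.018,0],0,0.05],[[0.021,-0.018,0],0,0.05],[[0.021,-0.018,0],0,0.05],[[0.021,-0.0185,0],0,0.05],[[0,0,0],0,0.05],[[0,0,0],0,0.05]]}}

```text
t: 14.82
position: [0.4446, 0.1085, 0.1123]
eef_rot: [2.217, 2.225, 0.001]
contact_force: [0.8, -0.8, -0.7]
grip_width: 0.0502
grip_force: 0.0
```

Call:
{"method": "jog_arm", "body": {"increments": [[[0,0,0],0,0.05],[[0,0,0.015],0,0.05],[[0,0,0.015],0,0.05],[[0,0,0.015],0,0.05],[[0,0,0.015],0,0.05],[[0,0,0.012],0,0.05],[[0,0,0],0,0.05],[[0,0,0],0,0.05]]}}

```text
t: 15.48
position: [0.4457, 0.1065, 0.0394]
eef_rot: [-2.223, -2.219, 0.002]
contact_force: [-0.4, -0.3, 0.4]
grip_width: 0.0502
grip_force: 0.0
```

Call:
{"method": "jog_arm", "body": {"increments": [[[0,0,0],0,0.03],[[0,0,0],0,0.024],[[0,0,0],0,0.02],[[0,0,0],0,0.016],[[0,0,0],0,0.01],[[0,0,0],0,0.01],[[0,0,0],0,0.01],[[0,0,0],0,0.01]]}}

```text
t: 16.15
position: [0.4456, 0.1072, 0.0407]
eef_rot: [2.221, 2.22, 0.001]
contact_force: [-2.0, -0.9, 5.5]
grip_width: 0.0182
grip_force: 58.4
```

Call:
{"method": "jog_arm", "body": {"increments": [[[0,0,-0.01],0,0.01],[[0,0,-0.02],0,0.01],[[0,0,-0.02],0,0.01],[[0,0,-0.01],0,0.01],[[-0.015,0.021,0],0,0.01],[[-0.018,0.025,0],0,0.01],[[-0.018,0.025,0],0,0.01],[[-0.018,0.025,0],0,0.01]]}}

```text
t: 16.82
position: [0.542, 0.0372, 0.1002]
eef_rot: [2.221, 2.221, -0.0]
contact_force: [-0.1, 0.4, -1.2]
grip_width: 0.0181
grip_force: 58.9
```

Call:
{"method": "jog_arm", "body": {"increments": [[[-0.018,0.025,0],0,0.01],[[-0.018,0.025,0],0,0.01],[[-0.018,0.025,0],0,0.01],[[-0.013,0.0165,0],0,0.01],[[0,0,0],0,0.01],[[0,0,0],0,0.01],[[0,0,0],0,0.01],[[0,0,0],0,0.01]]}}

```text
t: 17.48
position: [0.6317, -0.0275, 0.0997]
eef_rot: [-2.219, -2.223, 0.001]
contact_force: [0.1, 0.3, -3.2]
grip_width: 0.0182
grip_force: 59.0
```

Call:
{"method": "jog_arm", "body": {"increments": [[[-0.001,0.0005,0.012],0,0.01],[[0,0,0.012],0,0.01],[[0,0,0.01],0,0.01],[[0,0,0.006],0,0.01],[[0,0,0.004],0,0.01],[[0,0,0.003],0,0.01],[[0,0,0.0015],0,0.01],[[0,0,0],0,0.01]]}}

```text
t: 18.15
position: [0.6334, -0.0295, 0.0513]
eef_rot: [2.221, 2.222, 0.0]
contact_force: [0.8, -0.2, -3.3]
grip_width: 0.018
grip_force: 59.3
```

Call:
{"method": "jog_arm", "body": {"increments": [[[0,0,0],0,0.01],[[0,0,0],0,0.01],[[0,0,0],0,0.022],[[0,0,0],0,0.026],[[0,0,0],0,0.035],[[0,0,0],0,0.05],[[0,0,0],0,0.05],[[0,0,0],0,0.05]]}}

```text
t: 18.82
position: [0.6334, -0.0297, 0.0515]
eef_rot: [2.221, 2.221, 0.0]
contact_force: [-0.7, -0.8, -0.0]
grip_width: 0.0499
grip_force: 0.0
```

Call:
{"method": "jog_arm", "body": {"increments": [[[0,0,-0.01],0,0.05],[[0,0,-0.02],0,0.05],[[0,0,-0.02],0,0.05],[[0,0,-0.01],0,0.05],[[-0.001,-0.02,0],0,0.05],[[-0.001,-0.023,0],0,0.05],[[0,-0.023,0],0,0.05],[[0,-0.023,0],0,0.05]]}}

```text
t: 19.48
position: [0.5433, -0.0317, 0.1116]
eef_rot: [2.221, 2.221, 0.0]
contact_force: [0.1, 1.4, 0.2]
grip_width: 0.0502
grip_force: 0.0
```

Call:
{"method": "jog_arm", "body": {"increments": [[[0,-0.023,0],0,0.05],[[0,-0.023,0],0,0.05],[[0,-0.023,0],0,0.05],[[0,-0.017,0],0,0.05],[[0,0,0],0,0.05],[[0,0,0],0,0.05],[[0,0,0],0,0.05],[[0,0,0],0,0.05]]}}

```text
t: 20.15
position: [0.4597, -0.0316, 0.1117]
eef_rot: [2.221, 2.221, 0.002]
contact_force: [0.2, 0.2, -0.3]
grip_width: 0.0501
grip_force: 0.0
```

Call:
{"method": "jog_arm", "body": {"increments": [[[0,0,0],0,0.05],[[0,0,0.015],0,0.05],[[0,0,0.015],0,0.05],[[0,0,0.015],0,0.05],[[0,0,0.015],0,0.05],[[0,0,0.011],0,0.05],[[0,0,0],0,0.05],[[0,0,0],0,0.05]]}}

```text
t: 20.82
position: [0.4584, -0.0314, 0.04]
eef_rot: [-2.22, -2.221, 0.001]
contact_force: [-0.4, -0.1, 0.7]
grip_width: 0.05
grip_force: 0.0
```

Call:
{"method": "jog_arm", "body": {"increments": [[[0,0,0],0,0.03],[[0,0,0],0,0.024],[[0,0,0],0,0.02],[[0,0,0],0,0.016],[[0,0,0],0,0.01],[[0,0,0],0,0.01],[[0,0,0],0,0.01],[[0,0,0],0,0.01]]}}

```text
t: 21.48
position: [0.4592, -0.0317, 0.0413]
eef_rot: [2.22, 2.22, 0.002]
contact_force: [0.4, 1.1, 6.4]
grip_width: 0.0185
grip_force: 58.4
```

Call:
{"method": "jog_arm", "body": {"increments": [[[0,0,-0.01],0,0.01],[[0,0,-0.02],0,0.01],[[0,0,-0.02],0,0.01],[[0,0,-0.01],0,0.01],[[0.008,0.02,0],0,0.01],[[0.01,0.024,0],0,0.01],[[0.01,0.024,0],0,0.01],[[0.01,0.024,0],0,0.01]]}}

```text
t: 22.15
position: [0.5507, 0.0062, 0.1004]
eef_rot: [2.222, 2.221, -0.001]
contact_force: [-0.9, -0.9, -2.6]
grip_width: 0.018
grip_force: 58.9
```

Call:
{"method": "jog_arm", "body": {"increments": [[[0.01,0.024,0],0,0.01],[[0.01,0.024,0],0,0.01],[[0.01,0.024,0],0,0.01],[[0.006,0.017,0],0,0.01],[[0,0,0],0,0.01],[[0,0,0],0,0.01],[[0,0,0],0,0.01],[[0,0,0],0,0.01]]}}

```text
t: 22.82
position: [0.638, 0.0415, 0.0999]
eef_rot: [-2.222, -2.22, 0.003]
contact_force: [-0.4, 0.6, -2.4]
grip_width: 0.018
grip_force: 59.0
```

Call:
{"method": "jog_arm", "body": {"increments": [[[0,0.0005,0.012],0,0.01],[[0,0,0.012],0,0.01],[[0,0,0.01],0,0.01],[[0,0,0.006],0,0.01],[[0,0,0.004],0,0.01],[[0,0,0.003],0,0.01],[[0,0,0.001],0,0.01],[[0,0,0],0,0.01]]}}

```text
t: 23.48
position: [0.6398, 0.0425, 0.0522]
eef_rot: [2.221, 2.222, 0.0]
contact_force: [0.4, -0.5, -2.7]
grip_width: 0.0182
grip_force: 59.1
```

Call:
{"method": "jog_arm", "body": {"increments": [[[0,0,0],0,0.01],[[0,0,0],0,0.01],[[0,0,0],0,0.022],[[0,0,0],0,0.026],[[0,0,0],0,0.035],[[0,0,0],0,0.05],[[0,0,0],0,0.05],[[0,0,0],0,0.05]]}}

```text
t: 24.15
position: [0.6399, 0.0424, 0.0525]
eef_rot: [2.221, 2.221, 0.0]
contact_force: [-0.2, -0.4, -0.2]
grip_width: 0.0501
grip_force: 0.0
```

Call:
{"method": "jog_arm", "body": {"increments": [[[0,0,-0.01],0,0.05],[[0,0,-0.02],0,0.05],[[0,0,-0.02],0,0.05],[[0,0,-0.02],0,0.05],[[0,-0.02,-0.02],0,0.05],[[0,-0.025,-0.01],0,0.05],[[0,-0.025,0],0,0.05],[[0,-0.025,0],0,0.05]]}}

```text
t: 24.82
position: [0.5444, 0.0427, 0.154]
eef_rot: [2.22, 2.22, 0.003]
contact_force: [-0.9, -1.1, 0.4]
grip_width: 0.0502
grip_force: 0.0
```

Call:
{"method": "jog_arm", "body": {"increments": [[[0,-0.02,0],0,0.05],[[0,-0.02,0],0,0.05],[[0,-0.02,0],0,0.05],[[0,-0.02,0],0,0.05],[[0,0,0],0,0.05],[[0,0,0],0,0.05],[[0,0,0],0,0.05],[[0,0,0],0,0.05]]}}

```text
t: 25.48
position: [0.466, 0.0424, 0.1528]
eef_rot: [2.221, 2.221, 0.002]
contact_force: [-0.4, -0.3, -0.4]
grip_width: 0.0499
grip_force: 0.0
```

Run:
```python
from h import *
s=arm.grab_frame("scene");t=arm.grab_frame("top");cv2.imwrite("pics/s1.png",s);cv2.imwrite("pics/t1.png",t)
a=t[80:280,250:550];b=s[200:480,180:480]
cv2.imwrite("pics/end.png",np.hstack([cv2.resize(a,(600,400))[:,:],]) )
cv2.imwrite("pics/end2.png",cv2.resize(b,None,fx=2,fy=2))
```

```text
(no output)
```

View pics/end.png

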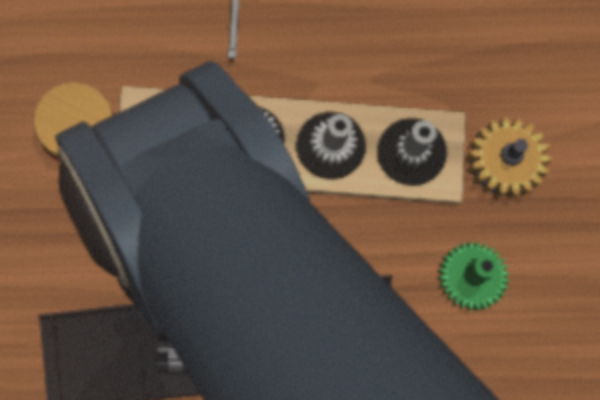

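View pics/end2.png

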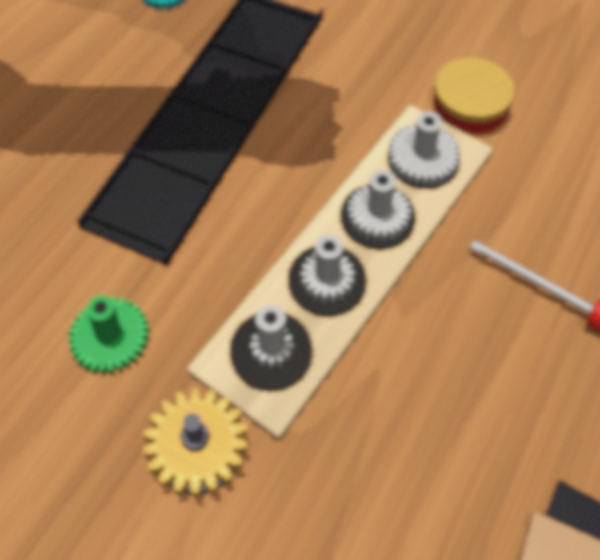

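All four gears stand hub up in the right order, with bores in the scene crop at (270,317), (329,246), (381,180) and (429,121). The tin looks unmoved. I'll check the offsets, then hand in.

Run:
```python
from h import *
p=np.array([(270,317),(329,246),(381,180),(429,121)])/2+[179.75,199.75]
pads=np.array([[.6173,-.1722],[.6248,-.1007],[.6324,-.029],[.6399,.0425]])
d=np.linalg.norm(plane("scene",p,.0625)[:,:2]-pads,axis=1);print(d)
if (d<.008).all(): print(arm.hand_in())
```

```text
[0.00110838 0.001366   0.00027129 0.00021045]
the job is handed in; nothing more can be done
None
```

The four gears stand hub up on the pads in order 13, 18, 23, 28 from the drive gear, each measured within 2 mm of its pad's centre; the tin looked unmoved in the final pictures and the job was handed in at about 25 s, though no verdict came back.

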